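Seal the evidence case with a bolt-seal pin

ROBOT

A 7-joint arm with a two-finger parallel gripper is mounted at the origin on the work surface. World frame = base frame: x ahead of the robot, y to its left, z up, the work surface at z = 0. Lengths are in m, angles in rad, forces in N, time in s.
With the tool pointing down it reaches from about 0.4 to 0.85 m from the base axis. Payload 10.4 kg.
Tool frame: the origin (TCP) lies between the finger pads; the fingertips stand 22 mm ahead of it and the grasp point (between the pads) lies 3 mm ahead of it; z points along the fingers, y is the line along which they close (so a half turn about z gives the same grasp; the last joint's range is limited). The gripper opens to 85 mm and grips with 20 to 120 N. Pads are 22 mm wide; open, the fingers measure 114 mm over their backs; the gripper's body (76 mm by 85 mm) begins 54 mm behind the grasp point. The pads swing forward as they close: fully open they stand 13 mm farther back than shut.
Start: joints at [-1.135, 0.332, -0.065, 1.46, 0.022, 1.35, -0.088], TCP at [0.277, 0.56, 0.253] pointing down, gripper open.
Joint ranges: [-2.6, 2.6], [-0.5, 2.12], [-1.47, 1.34], [0.16, 2.42], [-1.27, 4.41], [0.06, 2.06], [-2.6, 2.6]. Speed limits (rad/s): [2.22, 2.22, 2.79, 2.79, 3.14, 3.14, 3.14].

INTERFACE

Orientations are given as a unit quaternion [x, y, z, w].
In Python, from workcell import manip, camera, ticket, boxes_of, outline_of gives the robot as it stands.
- The arm moves only by the tool carry_out, never from a script. Its argument "deltas" is a list of rows, each a list of 5 numbers: the shift along the tool's x, y, z as a fraction of full scale, then the turn about the tool's z as a fraction of full scale, then the opening, from -1 (shut) to 1 (fully open), so that 0 is half open. In form: [[tx, ty, tz, spin, gripper], ...]. A call has 1 to 20 rows; each row is the pose to reach, as a shift and turn from the pose commanded when the call began, along the tool's axes at that moment; what a row does not reach only later rows make up. Full scale, the value 1, is 150 mm for a shift and 30 degrees for a turn. A row lasts 1/8 s, in which the tool goes at most 62.5 mm and 10.7 degrees, less where a joint would pass 70% of its speed; a pose out of reach is approached as far as the arm can. A call with a number of a shift or a turn outside -1 to 1 is refused whole. A call with a gripper value outside its range is refused whole. The fingers move at their own pace and stop on an object; "force" is the grip in N (left out, the last holds). Time passes only in rows, so rows that repeat a pose let the fingers close. It gives the time, the measured TCP pose, the force, the opening and the grip force at its end, in the units of the state.
- manip.get_obs(): the state, without advancing time (a new reading comes with each control period).
- camera(name): name is "side" or "top" or "wrist"; returns a dict with "img" (480x640x3 uint8, red, green, blue), "depth" (480x640 float32, m along the optical axis (not along the pixel's ray), 0 where there is no reading), "vertical_fov" (degrees; the focal length in pixels is half the picture's height over the tangent of half this angle, whatever the lens; pixels are square), "cx", "cy" (the principal point, pixels), "R" (3x3) and "t" (3): a world point X has camera coordinates R X + t. Camera axes: x right, y down, z forward; pixel columns grow to the right and rows downward; lengths in m; the calibration is good to about 2 mm. The wrist camera is an equidistant fisheye: a pixel r from the principal point sees the ray r / f radians off the axis. A picture is of the moment at which its call begins.
- ticket.hand_in(): hands the job in; it is judged then, once.
Trained networks look in a picture, given as the dict that the camera call returned (one of the last four; its "shot" number tells which), for a name from the list of things; names that differ only in an ending like _2 or _b are one class to them, and where a whole thing is asked for, a point or a joint stands for the part that bears it (a point fixed in the world has none). Each returns a list of dicts, best first, with "conf" (0 to 1); they miss things now and then, are a little off and sometimes report something else, mostly with a low value. They report only what shows in the picture. A call takes as long as a camera call.
- boxes_of(query, picture): "position" ([x, y, z] in m, in world coordinates, good to about 4 mm: the middle of the surface that is visible of it).
- outline_of(query, picture): "region" (480x640 bool, what is visible of it).
The state is a dict: "clock": time; "joint_pos": joint angles; "joint_velocities": joint speeds; "tau": joint torques, N m; "position": TCP position; "ee_rot": TCP orientation; "ft_force": force on the tool from outside, world axes, zero at the start; "torque": the same for the moment, N m; "grip_width": opening from 0.0 (shut) to 1.0 (fully open); "grasp_force": force on a finger pad.
Only numpy, scipy, OpenCV 4.12 (cv2) and the standard library are available. Lean on these libraries where they do the work, as an engineer would, in place of code of your own. Each camera call takes 0.05 s, during which the arm holds its last target. There are 200 camera calls.

TASK

The sample jars are packed in the blue evidence case: fold its lid down, take the yellow bolt-seal pin out of the seal block, push it down through the holes of the lid's lug and the case's lug at the front, and press it home until its head sits on the lid's lug and the lid is fully shut against its springy seal. Finish while still holding the pin pressed down so that the lid stays fully shut (a colleague will clip the locking barrel on from below): do not let go. Leave the other pins, the jars, the jar cap and the carton where they are.

Things in the scene. Friction and masses are not known exactly. Their poses are not given: they have to be found in the camera images.
- lid (a joint): Opening of the lid in rad: 0 fully shut; starts 0.7 to 1.05. Friction hinge: the lid stays where left (about 5 N at its front edge moves it). At 0.06 it meets a rubber strip; squeezing that flat takes 10 to 12 N at the lug, holding it flat 7 N. Let go, the lid springs back to 0.03 to 0.06 (its lug 6 to 12 mm above the case's lug); even then the two holes are in line within 1 mm, so the pin enters.
- lid_hinge (a point): Middle of the hinge line, at the back edge of the case, 100 mm above the table. Frame of the case: x from the lug side (nearer the robot) towards the hinge, y along the hinge line, z up. The blue metal case stands firm and does not move; 180 mm deep (x), 260 mm wide (y), rim 100 mm above the table.
- lid_edge (a point): Middle of the lid's top front edge, 180 mm from the hinge line; the frame turns with the lid: x towards the hinge along the lid, y along the hinge line, z out of its top face. The lid is a shallow blue box 180 x 260 mm, 34 mm tall, with a flat top to push on; shut, its top is 134 mm above the table.
- lid_hole (a point): Centre of the hole in the lid's lug, on its upper face; frame as lid_edge. Steel tab 50 mm wide, 6 mm thick, sticking 42 mm out of the middle of the lid's front; round hole 12 mm across, 28 mm in front of the lid's front wall (208 mm from the hinge line). Shut, the tab's upper face is 106 mm above the table and the lid rises 28 mm higher behind it.
- base_hole (a point): Centre of the hole in the case's own lug, on its upper face, 100 mm above the table; frame as lid_hinge. Tab and hole as on the lid, 6 mm thick, open below. Fully shut, the lid's lug lies on it with the holes in line.
- pin_yellow_grip (a point): Bolt-seal pin, about 50 g: pointed steel shank 8 mm across, 48 mm long, under a round yellow plastic head 20 mm across, 40 mm tall. Stands upright, head up, in a hole of the seal block, the head's flat underside on the block. Grip point: on the axis in the head, 25 mm above its underside, 73 mm above the tip, 15 mm below the top. z: tip to head.
- pin_yellow_tip (a point): Lower end of the yellow pin's shank, on its axis.
- pin_yellow_collar (a point): Centre of the underside of the yellow pin's head, 48 mm above the tip, where the shank begins.
- seal_block: Wooden block holding the bolt seals, fixed: 50 mm (x) by 170 mm (y), 60 mm tall, three upright 12 mm holes on its y axis at -50, 0, +50 mm; on its +x side a step 40 mm deep and 22 mm high carries three locking barrels (tops 48 mm above the table). Origin: centre of the 50 x 170 block's underside. Which pin is in which hole varies.
- pin_white_grip (a point): Bolt-seal pin, about 50 g: pointed steel shank 8 mm across, 48 mm long, under a round white plastic head 20 mm across, 40 mm tall. Stands upright, head up, in a hole of the seal block, the head's flat underside on the block. Point on its axis in the head, 73 mm above the tip. Bystander.
- pin_red_grip (a point): Bolt-seal pin, about 50 g: pointed steel shank 8 mm across, 48 mm long, under a round red plastic head 20 mm across, 40 mm tall. Stands upright, head up, in a hole of the seal block, the head's flat underside on the block. Point on its axis in the head, 73 mm above the tip. Bystander.
- closed_jar: Closed black cosmetic jar, 74 mm across, 62 mm tall, loose on the table. Origin: centre of its underside. Bystander.
- open_jar_a: Open black jar full of cream, 72 mm across, 60 mm tall, loose on the table. Origin: centre of its underside. Bystander.
- open_jar_b: Another open black jar of cream, same size. Origin: centre of its underside. Bystander.
- jar_cap: Black jar cap lying on the table, 74 mm across, 16 mm tall. Origin: centre of its underside. Bystander.
- carton: Black cosmetic carton, 78 x 78 x 75 mm tall, loose on the table. Origin: centre of its underside. Bystander.

How it is judged:
By the outcome, as a careful person would: the job done as asked, in the order asked, and still so for the second after the job is handed in, while the arm keeps its last pose, push and grip.
It also fails if it takes over 58 s, if anything falls off the work surface, if the arm or the gripper's body presses on something with over 40 N, if the wrist force passes 120 N, or if a joint passes its speed limit or range.

## Working session

There is one attempt and no reset: what is moved stays moved. The work goes in short steps, Python scripts to look and compute and a tool call to move; the robot and the scene stay as the last step left them, time stands still between calls to the robot, and variables do not carry over. Pictures are saved under pics/ and viewed, at most 10 in all, crops included, and the job is handed in when it is done.

Besides the shell and the picture viewer there is one more tool, called after "Request:" as name(argument=value, ...) on one line, values as JSON. carry_out: Moves the arm, as the interface text tells. Its arguments: {"type":"object","properties":{"deltas":{"type":"array","items":{"type":"array","items":{"type":"number"}}},"force":{"type":"number"}},"required":["deltas"]}

```bash
mkdir -p pics; cat > h.py <<'E'
import numpy as np, cv2
from workcell import manip, camera, ticket, boxes_of, outline_of
def save(p,n): cv2.imwrite('pics/'+n,p['img'][:,:,::-1])
def pts(p):
    h,w=p['depth'].shape; f=h/2/np.tan(np.radians(p['vertical_fov']/2))
    v,u=np.mgrid[0:h,0:w]; d=p['depth']
    X=np.stack([(u-p['cx'])/f*d,(v-p['cy'])/f*d,d],-1)
    return (X-np.array(p['t']))@np.array(p['R'])
E
python3 - <<'E'
from h import *
s=camera('side');t=camera('top')
save(s,'s0.png');save(t,'t0.png')
for n in ['lid_edge','lid_hole','base_hole','lid_hinge','pin_yellow_grip','pin_white_grip','pin_red_grip','seal_block','closed_jar','open_jar_a','jar_cap','carton']:
    for c,p in(('s',s),('t',t)):
        print(n,c,[(round(b['conf'],2),np.round(b['position'],3).tolist()) for b in boxes_of(n,p)[:3]])
o=manip.get_obs();print(o['position'],o['ee_rot'],o['clock'],o['grip_width'])
E
```

```text
lid_edge s [(0.24, [0.484, -0.292, 0.087])]
lid_edge t [(0.97, [0.632, 0.084, 0.247])]
lid_hole s [(0.93, [0.623, 0.052, 0.24])]
lid_hole t [(0.58, [0.63, 0.089, 0.243]), (0.5, [0.449, 0.384, 0.056])]
base_hole s [(0.98, [0.597, 0.047, 0.092])]
base_hole t [(0.57, [0.596, 0.079, 0.125])]
lid_hinge s [(0.74, [0.596, 0.045, 0.092])]
lid_hinge t [(0.95, [0.595, 0.081, 0.126])]
pin_yellow_grip s [(0.71, [0.48, -0.291, 0.09])]
pin_yellow_grip t [(0.5, [0.487, -0.279, 0.098])]
pin_white_grip s [(0.76, [0.489, -0.243, 0.092]), (0.48, [0.482, -0.293, 0.089]), (0.41, [0.449, 0.372, 0.042])]
pin_white_grip t []
pin_red_grip s [(0.53, [0.472, -0.346, 0.092])]
pin_red_grip t [(0.68, [0.344, 0.285, 0.016])]
seal_block s [(0.73, [0.481, -0.316, 0.051])]
seal_block t [(0.62, [0.514, -0.282, 0.058])]
closed_jar s [(0.74, [0.366, -0.1, 0.064])]
closed_jar t [(0.69, [0.375, -0.074, 0.061])]
open_jar_a s [(0.75, [0.592, 0.423, 0.046]), (0.6, [0.449, 0.374, 0.044])]
open_jar_a t [(0.74, [0.449, 0.382, 0.049])]
jar_cap s [(0.56, [0.345, 0.273, 0.015])]
jar_cap t [(0.92, [0.345, 0.284, 0.016])]
carton s [(0.55, [0.704, -0.244, 0.068])]
carton t [(0.62, [0.714, -0.228, 0.072]), (0.37, [0.49, -0.233, 0.097])]
[0.27678467 0.56037734 0.25335887] [ 2.27379419e-01  9.73806242e-01  4.93455890e-05 -4.50470656e-06] 1.3 0.9992890545634322
```

View pics/s0.png

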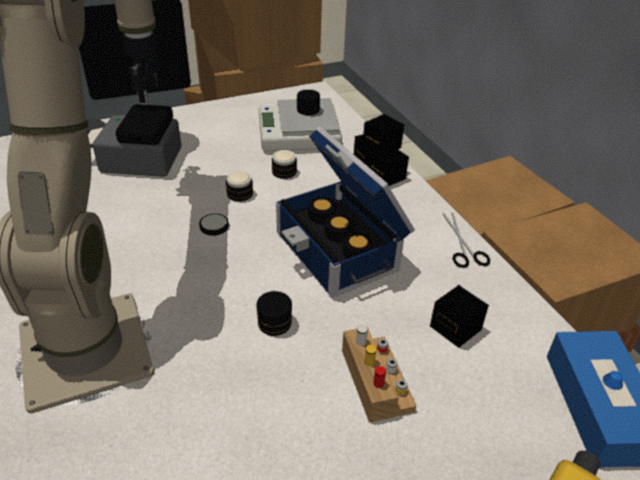

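View pics/t0.png

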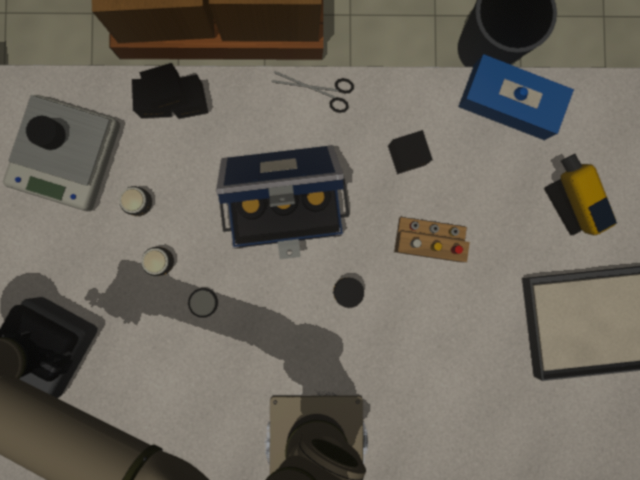

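Side view: case around (340,235), lid open, and yellow pin head at (371,355) in the middle of the block. Top view: base lug at (290,250), lid lug at (282,193), yellow pin at (437,246). Next I'll get the geometry from depth.

```bash
python3 - <<'E'
from h import *
t=camera('top');P=pts(t)
im=t['img'];hsv=cv2.cvtColor(im,cv2.COLOR_RGB2HSV)
a=cv2.resize(im[140:270,205:365],None,fx=4,fy=4,interpolation=cv2.INTER_CUBIC)
b=cv2.resize(im[205:270,385:475],None,fx=4,fy=4,interpolation=cv2.INTER_CUBIC)
c=np.zeros((780,640,3),np.uint8);c[:520,:640]=a;c[520:,:360]=b
cv2.imwrite('pics/c1.png',cv2.resize(c,None,fx=.75,fy=.75)[:,:,::-1])
def cen(m,n):
    q=P[m];print(n,m.sum(),np.round(q.mean(0),4),np.round(np.median(q,0),4));return q
win=np.zeros(im.shape[:2],bool);win[225:265,395:470]=1
H,S,V=hsv[...,0],hsv[...,1],hsv[...,2]
z=P[...,2]
top=win&(z>.09)&(z<.115)
n,l=cv2.connectedComponents(top.astype(np.uint8))
for i in range(1,n):
    m=l==i
    if m.sum()>8: cen(m,'head');print(hsv[m].mean(0).round())
w2=np.zeros_like(win);w2[210:270,390:475]=1
q=cen(w2&(z>.052)&(z<.066),'block');print(cv2.minAreaRect((q[:,:2]*1000).astype(np.float32)))
# lid
w3=np.zeros_like(win);w3[140:270,205:365]=1
r=outline_of('lid',t); print([(x['conf'],x['region'].sum()) for x in r[:2]])
q=cen(w3&(z>.04)&(P[...,0]<.59)&(z<.13),'baselug');print(np.percentile(q,[2,98],axis=0).round(3))
for u,v in((291,252),(290,246),(282,193),(282,199),(282,205),(282,188),(222,190),(345,180),(235,243),(342,232),(280,175),(280,160),(280,152)):
    print((u,v),P[v,u].round(3))
E
```

```text
head 61 [ 0.4921 -0.2333  0.0989] [ 0.4927 -0.2335  0.0986]
[ 22.  39. 117.]
head 61 [ 0.4848 -0.2827  0.0992] [ 0.4856 -0.2827  0.0993]
[ 21. 205. 121.]
head 63 [ 0.4774 -0.3319  0.0991] [ 0.4783 -0.3316  0.0997]
[  3. 190. 114.]
block 1190 [ 0.485  -0.2816  0.0596] [ 0.4844 -0.2797  0.0596]
((497.55615234375, -285.5872497558594), (172.16831970214844, 76.02802276611328), 81.34657287597656)
[(0.62, np.int64(5751)), (0.61, np.int64(2364))]
baselug 4715 [0.5392 0.0848 0.075 ] [0.5412 0.0833 0.0612]
[[ 0.47  -0.051  0.052]
 [ 0.587  0.218  0.111]]
(291, 252) [0.474 0.063 0.001]
(290, 246) [0.486 0.065 0.101]
(282, 193) [0.591 0.079 0.26 ]
(282, 199) [0.577 0.078 0.274]
(282, 205) [0.564 0.078 0.287]
(282, 188) [0.601 0.079 0.265]
(222, 190) [0.596 0.201 0.27 ]
(345, 180) [ 0.657 -0.074  0.002]
(235, 243) [0.493 0.192 0.112]
(342, 232) [ 0.52  -0.059  0.09 ]
(280, 175) [0.631 0.083 0.244]
(280, 160) [0.678 0.086 0.166]
(280, 152) [0.704 0.087 0.124]
```

View pics/c1.png

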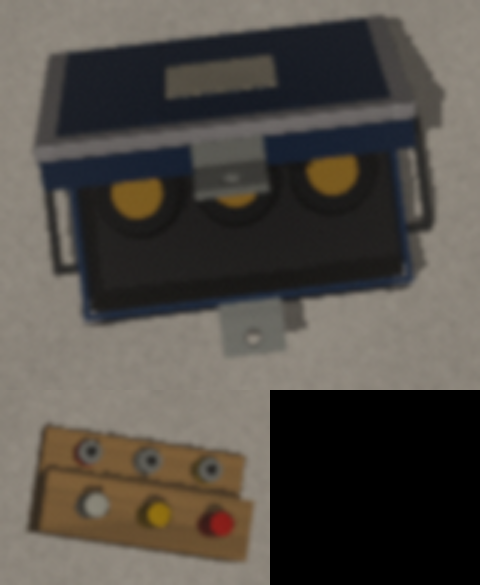

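The crop shows the base hole at full-image (289.7,252.7), the lid open about 1 rad, and yellow as the middle pin.

```bash
python3 - <<'E'
from h import *
t=camera('top');P=pts(t);f=240/np.tan(np.radians(t['vertical_fov']/2))
R=np.array(t['R']);T=np.array(t['t'])
def ray(u,v,z):
    C=-R.T@T;d=R.T@np.array([(u-t['cx'])/f,(v-t['cy'])/f,1]);return C+d*(z-C[2])/d[2]
print('hole',ray(289.7,252.7,.1))
# lid top plane
q=P[158:178,235:330].reshape(-1,3);q=q[q[:,2]>.1]
for _ in range(3):
    c=q.mean(0);n=np.linalg.svd(q-c)[2][2];n*=np.sign(n[2]);q=q[abs((q-c)@n)<.004]
print('lid n',n,'angle',np.arccos(n[2]),'yaw',np.degrees(np.arctan2(n[1],n[0])),c,len(q))
z=P[...,2];x=[]
for u in list(range(240,272))+list(range(305,338)):
    col=[v for v in range(225,262) if .07<z[v,u]<.12]
    if col: v=max(col);x.append(ray(u,v,.1)[:2])
x=np.array(x);print('front yaw',np.degrees(np.polyfit(x[:,1],x[:,0],1)),x[0],x[-1])
lug=(z>.085)&(z<.115)&(P[...,0]<.505)&(P[...,0]>.44)&(abs(P[...,1]-.065)<.04)
g=P[lug];print('lug',lug.sum(),g.mean(0),g.min(0),g.max(0))
E
```

```text
hole [0.47033586 0.06524058 0.1       ]
lid n [0.86977957 0.09104388 0.48496857] angle 1.0644690960517305 yaw 5.975654634746669 [0.65439735 0.07858863 0.20709833] 433
front yaw [-6.79508357 29.10846323] [0.4839024  0.18193515] [ 0.51188225 -0.0462715 ]
lug 435 [0.48314271 0.07040556 0.09986875] [0.4555753  0.02920681 0.08762983] [0.50499685 0.10473056 0.11249436]
```

Request:
carry_out(deltas=[[-0.1, -0.05, -0.3, 0, -1], [-0.35, -0.15, -0.6, 0, -1], [-0.7, -0.3, -0.6, 0, -1], [-0.94, -0.415, -0.6, 0, -1]])

```text
clock: 1.95
position: [0.3776, 0.4401, 0.3441]
ee_rot: [0.228, 0.974, 0.001, 0.001]
ft_force: [0.4, 0.6, -0.5]
grip_width: 0.143
grasp_force: 0.0
```

Request:
carry_out(deltas=[[-0.35, -0.15, 0, 0, -1], [-0.7, -0.3, 0, 0, -1], [-0.94, -0.415, 0, 0, -1]])

```text
clock: 2.33
position: [0.4762, 0.3213, 0.3435]
ee_rot: [0.229, 0.974, 0.0, 0.0]
ft_force: [0.3, 0.1, 1.2]
grip_width: -0.004
grasp_force: 0.0
```

Request:
carry_out(deltas=[[-0.35, -0.15, 0, 0, -1], [-0.7, -0.3, 0, 0, -1], [-0.94, -0.415, 0, 0, -1]])

```text
clock: 2.7
position: [0.5748, 0.203, 0.3434]
ee_rot: [0.228, 0.974, -0.0, 0.0]
ft_force: [-0.0, 0.1, 0.6]
grip_width: 0.004
grasp_force: 0.0
```

Request:
carry_out(deltas=[[-0.35, -0.15, 0, 0, -1], [-0.7, -0.3, 0, 0, -1], [-0.94, -0.415, 0, 0, -1], [-0.94, -0.415, 0, 0, -1], [-0.94, -0.415, 0, 0, -1]])

```text
clock: 3.32
position: [0.672, 0.0881, 0.3432]
ee_rot: [0.227, 0.974, 0.0, -0.0]
ft_force: [0.7, 1.3, 0.9]
grip_width: -0.0
grasp_force: 0.0
```

```bash
cat >> h.py <<'E'
from scipy.spatial.transform import Rotation as Ro
def plan(targets):
    o=manip.get_obs();p=o['position'];M=Ro.from_quat(o['ee_rot']).as_matrix()
    print('t',o['clock'],'pos',p.round(4),'yaw_y',np.degrees(np.arctan2(M[1,1],M[0,1])).round(2),'F',np.round(o['ft_force'],1),'grip',round(o['grip_width'],3),np.round(o['grasp_force'],1))
    for t in targets: print(np.round(t,4),'->',np.round(M.T@(np.array(t)-p)/.15,3))
E
python3 - <<'E'
from h import *
hg=np.array([.677,.0888]);ex=np.array([np.cos(np.radians(6.5)),np.sin(np.radians(6.5))])
L=[]
for a,off in[(1.04,.045),(1.04,.012),(.9,.01),(.75,.008),(.6,.006),(.45,.004),(.3,.0),(.15,0),(.06,0),(.02,0)]:
    s=.158;r=-s*np.cos(a)+.034*np.sin(a)+off;z=.1+s*np.sin(a)+.034*np.cos(a)+.022
    L.append([*(hg+r*ex),z])
plan(L)
E
```

```text
t 3.325 pos [0.672  0.0881 0.3432] yaw_y 63.74 F [0.7 1.3 0.9] grip -0.0 0.0
[0.6714 0.0882 0.2755] -> [ 0.004 -0.002  0.451]
[0.6386 0.0844 0.2755] -> [ 0.189 -0.121  0.451]
[0.6158 0.0818 0.2669] -> [ 0.317 -0.203  0.509]
[0.5931 0.0792 0.2546] -> [ 0.445 -0.286  0.591]
[0.5725 0.0769 0.2393] -> [ 0.562 -0.361  0.693]
[0.5543 0.0748 0.2213] -> [ 0.664 -0.427  0.812]
[0.537  0.0729 0.2012] -> [ 0.762 -0.49   0.947]
[0.5268 0.0717 0.1792] -> [ 0.819 -0.527  1.093]
[0.5223 0.0712 0.1654] -> [ 0.844 -0.543  1.185]
[0.5207 0.071  0.1592] -> [ 0.853 -0.549  1.227]
```

Split: first push to about 0.3 rad, then the rest.

Request:
carry_out(deltas=[[0, 0, 0.3, 0, -1], [0, 0, 0.45, 0, -1], [0.1, -0.06, 0.45, 0, -1], [0.19, -0.12, 0.45, 0, -1], [0.25, -0.16, 0.48, 0, -1], [0.32, -0.2, 0.51, 0, -1], [0.38, -0.245, 0.55, 0, -1], [0.445, -0.285, 0.59, 0, -1], [0.5, -0.325, 0.64, 0, -1], [0.56, -0.36, 0.69, 0, -1], [0.61, -0.395, 0.75, 0, -1], [0.66, -0.43, 0.81, 0, -1], [0.71, -0.46, 0.88, 0, -1], [0.76, -0.49, 0.95, 0, -1], [0.76, -0.49, 0.95, 0, -1]])

```text
clock: 5.2
position: [0.5362, 0.0717, 0.1997]
ee_rot: [0.227, 0.974, -0.0, -0.001]
ft_force: [0.2, 0.1, 0.0]
grip_width: 0.003
grasp_force: 0.0
```

```bash
python3 - <<'E'
from h import *
s=camera('side');cv2.imwrite('pics/s1.png',cv2.resize(s['img'][100:320,200:460],None,fx=2,fy=2)[:,:,::-1])
plan([[.5268,.0717,.1792],[.5223,.0712,.1654],[.5207,.071,.1592]])
E
```

```text
t 5.25 pos [0.5369 0.0718 0.2004] yaw_y 63.71 F [0.2 0.3 0.3] grip -0.004 0.0
[0.5268 0.0717 0.1792] -> [ 0.06  -0.03   0.141]
[0.5223 0.0712 0.1654] -> [ 0.085 -0.047  0.233]
[0.5207 0.071  0.1592] -> [ 0.094 -0.052  0.274]
```

View pics/s1.png

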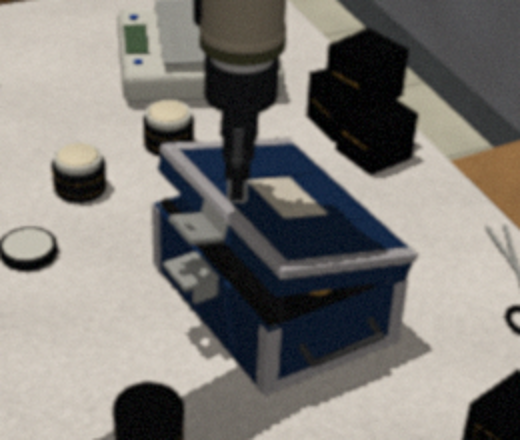

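The lid is following the fingers and now stands about 0.3 rad open. The lid lug at crop (195,225) hangs above the case lug at (190,270).

Request:
carry_out(deltas=[[0.02, -0.01, 0.07, 0, -1], [0.06, -0.03, 0.14, 0, -1], [0.08, -0.04, 0.19, 0, -1], [0.085, -0.047, 0.23, 0, -1], [0.09, -0.05, 0.26, 0, -1], [0.09, -0.05, 0.275, 0, -1], [0.09, -0.05, 0.275, 0, -1]])

```text
clock: 6.12
position: [0.5217, 0.0712, 0.1596]
ee_rot: [0.227, 0.974, -0.0, -0.0]
ft_force: [-1.8, -1.4, 2.6]
grip_width: -0.0
grasp_force: 1.4
```

```bash
python3 - <<'E'
from h import *
plan([])
E
```

```text
t 6.125 pos [0.5217 0.0712 0.1596] yaw_y 63.71 F [-1.8 -1.4  2.6] grip -0.0 1.4
```

Request:
carry_out(deltas=[[0, 0, 0.03, 0, -1], [0, 0, 0.03, 0, -1], [0, 0, -0.3, 0, -1], [0, 0, -0.5, 0, -1], [-0.1, -0.3, -0.5, 0, -0.5], [-0.25, -0.6, -0.5, 0, -0.2], [-0.4, -1, -0.5, 0, 0]])

```text
clock: 7.0
position: [0.5098, -0.0891, 0.2345]
ee_rot: [0.226, 0.974, 0.0, 0.0]
ft_force: [0.9, -1.0, 0.0]
grip_width: 0.5
grasp_force: 0.0
```

Request:
carry_out(deltas=[[-0.15, -0.4, 0, 0, 0], [-0.3, -0.8, 0, 0, 0], [-0.42, -1, 0.1, 0, 0], [-0.42, -1, 0.1, 0, 0], [-0.42, -1, 0.1, 0, 0]])

```text
clock: 7.62
position: [0.4998, -0.2501, 0.2193]
ee_rot: [0.227, 0.974, 0.0, -0.0]
ft_force: [-0.0, 0.1, 0.9]
grip_width: 0.497
grasp_force: 0.0
```

```bash
python3 - <<'E'
from h import *
w=camera('wrist');save(w,'w0.png');t=camera('top')
print('yel',[(round(b['conf'],2),b['position'].round(4) if hasattr(b['position'],'round') else b['position']) for b in boxes_of('pin_yellow_grip',w)[:2]])
print(w['vertical_fov'],w['cx'],w['cy'],w['R'],w['t'])
plan([[.4852,-.2827,.2],[.4852,-.2827,.088]])
z=pts(t)[...,2];P=pts(t)
m=np.zeros(z.shape,bool);m[140:240,215:345]=1;m&=(z>.12)&(z<.17)
q=P[m]
A=np.c_[q[:,:2],np.ones(len(q))];print('lid plane',np.linalg.lstsq(A,q[:,2],rcond=None)[0],len(q))
E
```

```text
yel [(0.69, [0.4813, -0.2812, 0.1001]), (0.66, [0.4944, -0.2717, 0.058])]
65.70646984690485 317.309766622912 240.61420589953744 [[ 4.42100682e-01  8.96965360e-01 -3.59322094e-04]
 [ 8.64104259e-01 -4.25796434e-01  2.68367707e-01]
 [ 2.40563539e-01 -1.18956038e-01 -9.63316482e-01]] [ 0.00397496 -0.56463046  0.19619949]
t 7.775 pos [ 0.5001 -0.2495  0.2198] yaw_y 63.83 F [-0.2  0.9  0.6] grip 0.498 0.0
[ 0.4852 -0.2827  0.2   ] -> [-0.008 -0.243  0.132]
[ 0.4852 -0.2827  0.088 ] -> [-0.008 -0.243  0.878]
lid plane [-0.04089452 -0.00428401  0.1620381 ] 8814
```

View pics/w0.png

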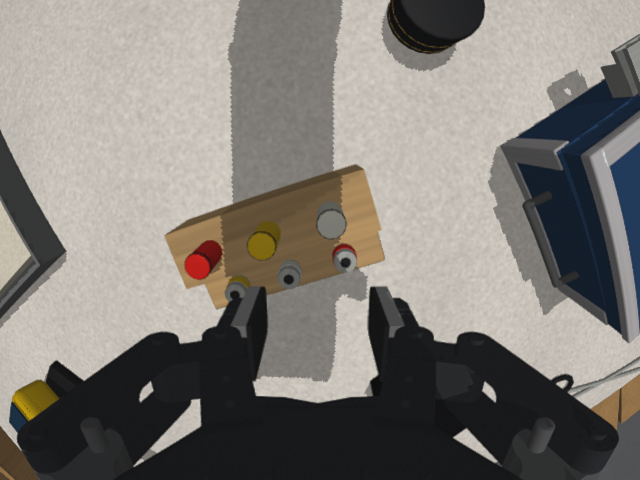

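The wrist view shows the yellow head top at about (261,245) between red (left) and white (right). The lid rests at about 0.04 rad. I'll refine the pin position from wrist rays.

```bash
cat >> h.py <<'E'
def fray(w,u,v,z):
    f=240/np.tan(np.radians(w['vertical_fov']/2));d=np.array([u-w['cx'],v-w['cy']]);r=np.hypot(*d);th=r/f
    k=np.array([*(d/r*np.sin(th)),np.cos(th)]);R=np.array(w['R']);C=-R.T@np.array(w['t']);k=R.T@k
    return C+k*(z-C[2])/k[2]
E
python3 - <<'E'
from h import *
w=camera('wrist');hsv=cv2.cvtColor(w['img'],cv2.COLOR_RGB2HSV)
for uv in((261,245),(331,223),(197,265)): print(uv,fray(w,*uv,.1))
print(fray(w,345,258,.048))
plan([[.4852,-.2827,.088]])
E
```

```text
(261, 245) [ 0.48543197 -0.28550277  0.1       ]
(331, 223) [ 0.49263156 -0.23620111  0.1       ]
(197, 265) [ 0.47796562 -0.33460128  0.1       ]
[ 0.53619875 -0.24207815  0.048     ]
t 7.825 pos [ 0.5001 -0.2496  0.2198] yaw_y 63.82 F [ 0.1  0.3 -0.8] grip 0.501 0.0
[ 0.4852 -0.2827  0.088 ] -> [-0.008 -0.242  0.879]
```

Request:
carry_out(deltas=[[-0.01, -0.15, 0.2, 0, -0.25], [-0.01, -0.25, 0.4, 0, -0.25], [-0.01, -0.25, 0.6, 0, -0.25], [-0.01, -0.25, 0.75, 0, -0.25], [-0.01, -0.25, 0.88, 0, -0.25], [-0.01, -0.25, 0.88, 0, -0.25], [-0.01, -0.25, 0.88, 0, -0.25]])

```text
clock: 8.7
position: [0.4848, -0.2851, 0.0884]
ee_rot: [0.227, 0.974, -0.0, 0.001]
ft_force: [0.3, -1.0, 1.0]
grip_width: 0.376
grasp_force: 0.0
```

Request:
carry_out(deltas=[[0, 0, 0, 0, -0.6], [0, 0, 0, 0, -1], [0, 0, 0, 0, -1], [0, 0, 0, 0, -1], [0, 0, 0, 0, -1]], force=70)

```text
clock: 9.32
position: [0.485, -0.2852, 0.0887]
ee_rot: [0.227, 0.974, 0.0, 0.001]
ft_force: [-2.0, 1.7, 6.9]
grip_width: 0.215
grasp_force: 68.1
```

```bash
python3 - <<'E'
from h import *
w=camera('wrist');save(w,'w1.png')
plan([])
E
```

```text
t 9.375 pos [ 0.485  -0.2852  0.0887] yaw_y 63.72 F [-1.7  1.6  6.4] grip 0.214 68.1
```

View pics/w1.png

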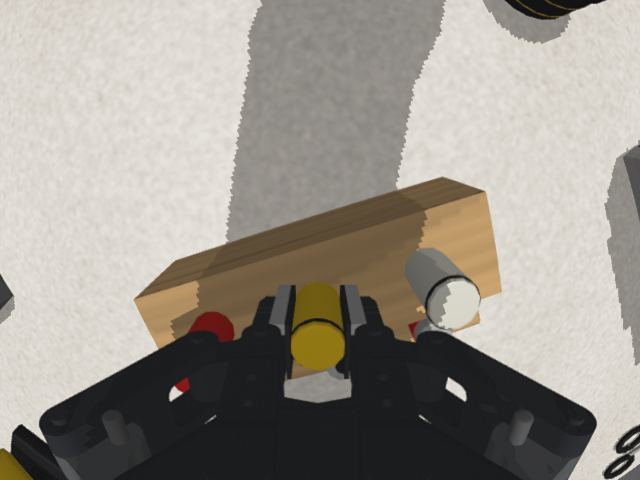

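Request:
carry_out(deltas=[[0, 0, -0.1, 0, -1], [0, 0, -0.3, 0, -1], [0, 0, -0.6, 0, -1], [0, 0, -0.95, 0, -1], [0.15, 0.2, -0.95, 0, -1], [0.3, 0.5, -0.95, 0, -1], [0.4, 0.75, -0.95, 0, -1], [0.5, 1, -0.95, 0, -1]])

```text
clock: 10.38
position: [0.4834, -0.1161, 0.2313]
ee_rot: [0.228, 0.974, 0.0, 0.001]
ft_force: [-0.1, 1.1, -0.3]
grip_width: 0.216
grasp_force: 68.3
```

Request:
carry_out(deltas=[[0.15, 0.2, 0, -0.2, -1], [0.3, 0.45, 0, -0.5, -1], [0.4, 0.65, 0, -0.8, -1], [0.5, 0.83, 0, -1, -1], [0.6, 0.9, 0, -1, -1], [0.6, 0.9, 0, -1, -1], [0.6, 0.9, 0, -1, -1]])

```text
clock: 11.25
position: [0.4629, 0.0426, 0.2306]
ee_rot: [-0.032, 0.999, -0.0, 0.0]
ft_force: [-0.7, 0.7, -0.9]
grip_width: 0.211
grasp_force: 68.3
```

```bash
python3 - <<'E'
from h import *
w=camera('wrist');t=camera('top');s=camera('side')
c=np.zeros((600,800,3),np.uint8);a=w['img'][180:480,120:520];c[:300,:400]=a
c[:300,400:]=cv2.resize(t['img'][210:285,240:340],None,fx=4,fy=4,interpolation=cv2.INTER_CUBIC)
c[300:,:400]=cv2.resize(s['img'][160:310,230:430],None,fx=2,fy=2)
cv2.imwrite('pics/m2.png',c[:,:,::-1])
for p in(w,t,s):print([(n,[(round(b['conf'],2),np.round(b['position'],3).tolist()) for b in boxes_of(n,p)[:1]]) for n in('lid_hole','base_hole','pin_yellow_tip','pin_yellow_collar')])
plan([[.470,.065,.2]])
E
```

```text
[('lid_hole', [(0.93, [0.503, 0.087, 0.138])]), ('base_hole', [(0.96, [0.504, 0.087, 0.115])]), ('pin_yellow_tip', [(0.56, [0.461, 0.048, 0.242])]), ('pin_yellow_collar', [(0.65, [0.46, 0.043, 0.24])])]
[('lid_hole', [(0.62, [0.599, 0.088, 0.136])]), ('base_hole', [(0.71, [0.377, -0.082, 0.061])]), ('pin_yellow_tip', [(0.51, [0.595, 0.441, 0.051])]), ('pin_yellow_collar', [])]
[('lid_hole', [(0.69, [0.582, 0.041, 0.14])]), ('base_hole', [(0.96, [0.568, 0.008, 0.134])]), ('pin_yellow_tip', [(0.61, [0.461, 0.036, 0.187])]), ('pin_yellow_collar', [])]
t 12.0 pos [0.4626 0.0436 0.23  ] yaw_y 93.72 F [ 0.2 -0.5 -0.5] grip 0.212 68.3
[0.47  0.065 0.2  ] -> [-0.059  0.139  0.2  ]
```

View pics/m2.png

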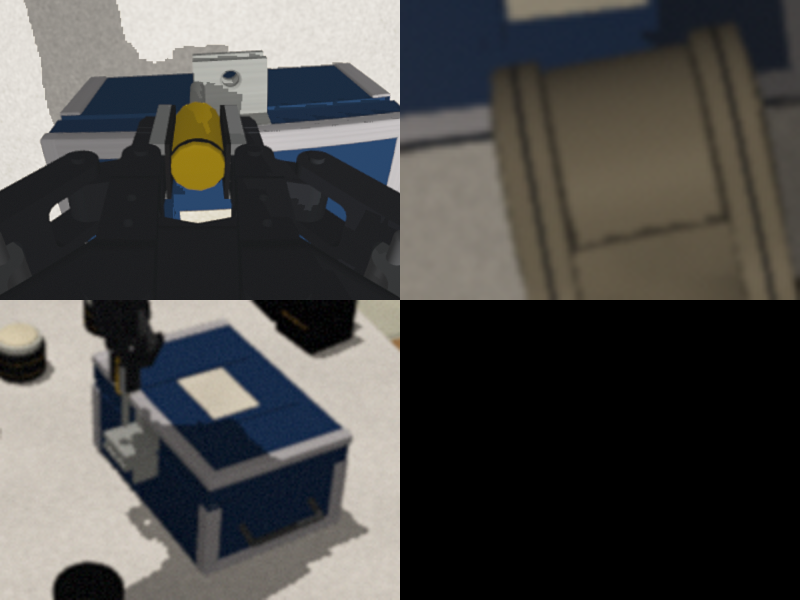

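Wrist crop: the lid hole is at full-image (351,258), and the pin tip is around (317,263). I'll compute both with the same camera.

```bash
python3 - <<'E'
from h import *
w=camera('wrist');im=w['img']
c=cv2.resize(im[225:310,280:400],None,fx=5,fy=5,interpolation=cv2.INTER_CUBIC);cv2.imwrite('pics/w3.png',c[:,:,::-1])
R=np.array(w['R']);T=np.array(w['t']);f=240/np.tan(np.radians(w['vertical_fov']/2))
def proj(X):
    k=R@X+T;r=np.hypot(k[0],k[1]);th=np.arctan2(r,k[2]);return np.array([w['cx'],w['cy']])+f*th*k[:2]/r
p=manip.get_obs()['position']
for dz in(.0767,.0287,-.0117): print('axis pt',dz,proj(p-[0,0,dz]))
print('hole',fray(w,351,258,.114));plan([])
E
```

```text
axis pt 0.0767 [318.43097242 262.55439088]
axis pt 0.0287 [318.69484967 297.80885359]
axis pt -0.0117 [319.04655618 346.0514246 ]
hole [0.47141052 0.06633049 0.114     ]
t 12.05 pos [0.4626 0.0437 0.23  ] yaw_y 93.71 F [ 0.7  0.1 -0.3] grip 0.213 68.3
```

View pics/w3.png

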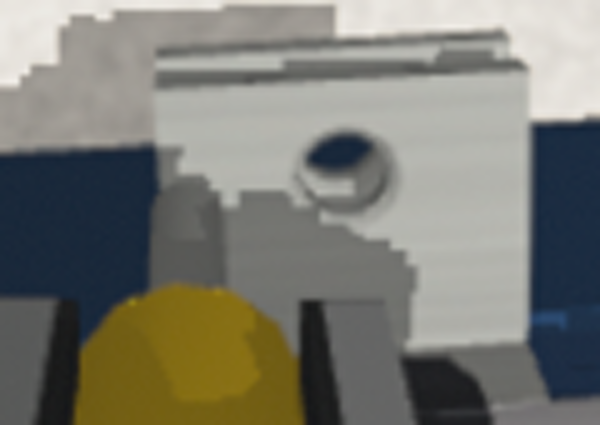

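The hole centre is at (349.3,259.2) and the pin tip at about (317.4,260.8).

```bash
python3 - <<'E'
from h import *
w=camera('wrist')
h=fray(w,349.3,259.2,.114);t=fray(w,317.4,260.8,.153);print(h,t)
p=manip.get_obs()['position'];d=h-t;d[2]=0;plan([p+d,[h[0],h[1],.2],[.470,.065,.2]])
E
```

```text
[0.47233334 0.06526363 0.114     ] [0.46168371 0.04302033 0.153     ]
t 12.1 pos [0.4626 0.0436 0.23  ] yaw_y 93.71 F [-0.5 -0.4 -0.9] grip 0.214 68.3
[0.4733 0.0659 0.23  ] -> [-0.08   0.143  0.   ]
[0.4723 0.0653 0.2   ] -> [-0.074  0.14   0.2  ]
[0.47  0.065 0.2  ] -> [-0.058  0.139  0.2  ]
```

Request:
carry_out(deltas=[[-0.04, 0.07, 0, 0, -1], [-0.073, 0.142, 0, 0, -1], [-0.073, 0.142, 0.1, 0, -1], [-0.073, 0.142, 0.19, 0, -1], [-0.073, 0.142, 0.19, 0, -1], [-0.073, 0.142, 0.19, 0, -1]])

```text
clock: 12.85
position: [0.4721, 0.0653, 0.2016]
ee_rot: [-0.032, 0.999, -0.0, -0.0]
ft_force: [-0.2, 0.6, 0.5]
grip_width: 0.215
grasp_force: 68.3
```

```bash
python3 - <<'E'
from h import *
w=camera('wrist');im=w['img'];s=camera('side')
c=np.zeros((425,800,3),np.uint8)
c[:,:500]=cv2.resize(im[225:310,268:368],None,fx=5,fy=5,interpolation=cv2.INTER_CUBIC)
c[:425,500:]=cv2.resize(s['img'][180:265,265:325],(300,425),interpolation=cv2.INTER_CUBIC)
cv2.imwrite('pics/w4.png',c[:,:,::-1]);plan([])
E
```

```text
t 12.95 pos [0.4724 0.0655 0.2019] yaw_y 93.69 F [-0.1 -0.5 -0.5] grip 0.211 68.3
```

View pics/w4.png

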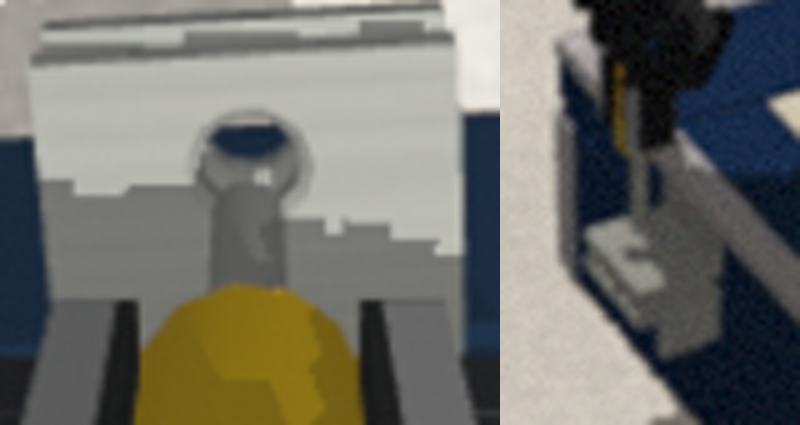

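```bash
python3 - <<'E'
from h import *
w=camera('wrist')
print(fray(w,318,256.4,.114),fray(w,317.6,260.4,.1252));print(fray(w,318,257.4,.114))
E
```

```text
[0.47244086 0.06529913 0.114     ] [0.47117517 0.06497347 0.1252    ]
[0.47306235 0.06533992 0.114     ]
```

Aligned within about 1 mm, so I'll descend gently with a small +x correction.

Request:
carry_out(deltas=[[-0.005, 0.001, 0.04, 0, -1], [-0.005, 0.001, 0.08, 0, -1], [-0.005, 0.001, 0.12, 0, -1], [-0.005, 0.001, 0.16, 0, -1], [-0.005, 0.001, 0.2, 0, -1]])

```text
clock: 13.62
position: [0.4728, 0.0658, 0.1711]
ee_rot: [-0.032, 0.999, 0.0, -0.0]
ft_force: [-1.4, -0.3, -0.1]
grip_width: 0.218
grasp_force: 68.3
```

Request:
carry_out(deltas=[[0, 0, 0.04, 0, -1], [0, 0, 0.08, 0, -1], [0, 0, 0.12, 0, -1], [0, 0, 0.15, 0, -1], [0, 0, 0.18, 0, -1], [0, 0, 0.18, 0, -1]])

```text
clock: 14.38
position: [0.4727, 0.0658, 0.1443]
ee_rot: [-0.032, 0.999, -0.0, -0.0]
ft_force: [-0.3, -0.3, -0.6]
grip_width: 0.21
grasp_force: 68.3
```

Now press in small steps towards TCP z ≈ 0.134.

Request:
carry_out(deltas=[[0, 0, 0.015, 0, -1], [0, 0, 0.03, 0, -1], [0, 0, 0.045, 0, -1], [0, 0, 0.055, 0, -1], [0, 0, 0.055, 0, -1]], force=100)

```text
clock: 15.0
position: [0.4729, 0.0658, 0.1366]
ee_rot: [-0.032, 0.999, 0.0, -0.0]
ft_force: [-3.5, 0.1, 6.0]
grip_width: 0.206
grasp_force: 97.7
```

Request:
carry_out(deltas=[[0, 0, 0.008, 0, -1], [0, 0, 0.016, 0, -1], [0, 0, 0.016, 0, -1]])

```text
clock: 15.38
position: [0.4728, 0.0658, 0.1347]
ee_rot: [-0.032, 0.999, 0.0, -0.0]
ft_force: [-6.2, -1.0, 10.8]
grip_width: 0.201
grasp_force: 98.7
```

Request:
carry_out(deltas=[[0, 0, 0.008, 0, -1], [0, 0, 0.012, 0, -1], [0, 0, 0.012, 0, -1]])

```text
clock: 15.75
position: [0.473, 0.0658, 0.1344]
ee_rot: [-0.032, 0.999, 0.0, 0.0]
ft_force: [-14.0, -2.9, 30.6]
grip_width: 0.205
grasp_force: 100.5
```

It has seated against a hard stop (force jumped to 31 N). I'll relax the sideways load, then check the lid.

Request:
carry_out(deltas=[[0.005, 0, -0.002, 0, -1], [0.005, 0, -0.002, 0, -1], [0.005, 0, -0.002, 0, -1]])

```text
clock: 16.12
position: [0.4729, 0.0658, 0.1345]
ee_rot: [-0.032, 0.999, 0.0, 0.001]
ft_force: [-9.6, -2.4, 25.5]
grip_width: 0.204
grasp_force: 100.3
```

```bash
python3 - <<'E'
from h import *
w=camera('wrist');t=camera('top');s=camera('side');P=pts(t);z=P[...,2]
m=np.zeros(z.shape,bool);m[140:240,215:345]=1;m&=(z>.12)&(z<.15)&(P[...,0]>.53)&(P[...,0]<.66)
q=P[m];A=np.c_[q[:,:2],np.ones(len(q))];x=np.linalg.lstsq(A,q[:,2],rcond=None)[0];r=abs(A@x-q[:,2])<.004
print('lid plane',np.linalg.lstsq(A[r],q[r,2],rcond=None)[0],r.sum(),'mean z',q[r].mean(0))
c=np.zeros((400,800,3),np.uint8);c[:,:400]=cv2.resize(s['img'][165:265,250:350],(400,400),interpolation=cv2.INTER_CUBIC)
c[:,400:]=w['img'][80:480,120:520]
cv2.imwrite('pics/f.png',c[:,:,::-1]);plan([])
E
```

```text
lid plane [-0.001143    0.00089768  0.13449182] 5447 mean z [0.59732605 0.08406027 0.13388454]
t 16.275 pos [0.4728 0.0658 0.1345] yaw_y 93.7 F [-9.5 -1.2 24.6] grip 0.204 100.3
```

View pics/f.png

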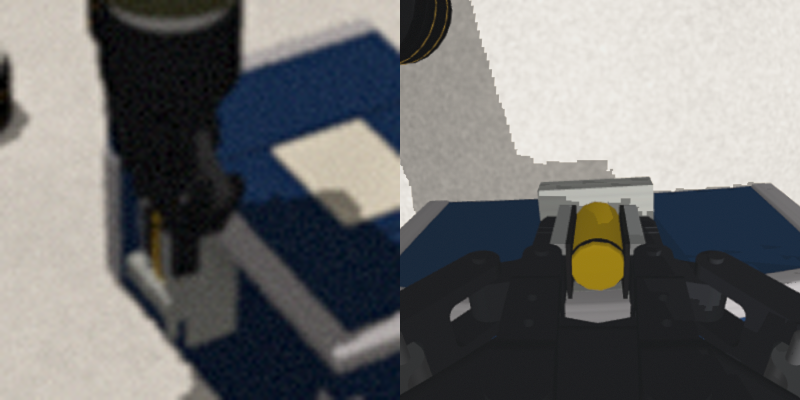

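The lid plane is flat (slope 0.001, top at 134 mm). The lugs lie together with the head on the lid's lug, and the pin is still gripped with about 25 N of downward push. Handing in.

```bash
python3 -c "
from workcell import ticket
print(ticket.hand_in())"
```

```text
the job is handed in; nothing more can be done
None
```

The lid is fully shut, the yellow pin is pressed home through both lugs and still held down with about 25 N, and the job was handed in at about 16 s of the 58 s allowed; no verdict came back.

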